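# Set the straightedge and hold the spring arm at its forward stop

### The job

Set up the reading on the torsion-spring apparatus: first lay the straightedge flat on the bench with its scale edge flush against the long front edge of the wooden board, centred on it, and let go of it. Then swing the spring arm, which has a yellow post to take it by, forward until it is fully against the red stop, so that its pointer lies over the scale, and finish while still holding it there: the program ends with the arm held at the stop. Leave the straightedge in place and the other things on the bench where they are.

Things in the scene. Friction and masses are not known exactly. Their poses are not given: they have to be found in the camera images.
- board: Varnished wooden base board of the apparatus, fixed to the bench: 150 (x) x 220 (y) x 12 mm. Origin: centre of its underside, on the bench. z up; +x points away from its front edge. The front edge is the long upright face at x = -75 mm, turned towards the robot (the board is turned up to 0.25 rad). A red peg (10 mm thick, top 42 mm above the bench, at x -30, y -8.5 mm) marks the forward stop and a dark peg the rest position of the arm.
- front_edge (a point): Middle of the upper front edge of the board: board frame x -75, y 0, z 12 mm.
- pivot (a point): On the vertical axis about which the spring arm turns, board frame x 25, y 0, z 12 mm. Pivot body, spring and brass cap stand here, 48 mm wide, up to 53 mm above the bench.
- spring_arm (a joint): Angle of the spring arm, rad, counter-clockwise from above. 0: at rest, the arm points along the board's +y. 1.5: fully wound, at the forward stop; the arm then points nearly along the board's -x, towards the robot, its pointer over the front edge. A spring drives it back to 0: at the post about 3 N at rest, rising to 6 N at the stop; let go, the arm swings back. The aluminium arm lies 34 to 40 mm above the bench, 14 mm wide, its red pointer reaching 125 mm from the pivot.
- post (a point): Yellow round upright post on the spring arm, to hold or push it by: 16 mm in diameter, 48 mm tall, its foot 40 mm and its top 88 mm above the bench. This point: centre of its foot, 80 mm from the pivot axis; it moves with the arm.
- ruler: Loose aluminium straightedge, 60 (x) x 250 (y) x 5 mm, 160 g, lying flat, with an orange upright finger rib along its whole length to lift it by: 12 mm wide, its middle at x = -12 mm, its top 26 mm above the underside. Origin: centre of the underside; z up. The scale edge, with black graduations, is the long edge at x = +30 mm, 42 mm from the middle of the rib; in place, its +x points along the board's +x. It starts left or right of the board.
- ruler_end_a (a point): Point on the scale edge of the straightedge, at x 30, y +115, z 2.5 mm of its frame.
- ruler_end_b (a point): Point on the scale edge of the straightedge, at x 30, y -115, z 2.5 mm of its frame.
- pencil_box: Bystander: flat white and green box of coloured pencils, 190 x 120 x 22 mm, on the other side of the board from the straightedge. Origin: centre of underside.
- beaker: Bystander: glass beaker, 68 mm wide, 75 mm tall, beyond the board. Origin: centre of underside.
- cup: Bystander: white plastic cup, 72 mm wide, 80 mm tall, beyond the board. Origin: centre of underside.
- slide_box: Bystander: blue slide box 70 x 100 x 30 mm. Origin: centre of underside.
- brass_mass: Bystander: brass weight with a knob, 40 mm wide, 42 mm tall, near the robot. Origin: centre of underside.
- pencil: Bystander: yellow pencil, 8 x 180 x 7 mm, lying near the robot. Origin: centre of underside.

How it is judged (in metres and radians):
On the way, in this order (a step that is already met when the one before it is completed fails the run):
1. the straightedge lies flat, flush against the front edge of the board, centred, and let go, with the arm still unwound (x of ruler_end_a in the frame of board between -0.0785 and -0.07 m and x of ruler_end_b in the frame of board between -0.0785 and -0.07 m and y of ruler in the frame of board between -0.03 and 0.03 m and height (world z) of ruler below 0.004 m and angle between ruler's own z axis and vertical below 0.04 rad and contact force between the fingers and ruler below 0.2 N and linear speed of ruler below 0.02 m/s and value of joint spring_arm below 0.3 rad), for 0.2 s.
2. the arm is held at its forward stop by the fingers (value of joint spring_arm above 1.44 rad and contact force between the fingers and spring_arm above 1 N), for 0.3 s.
At the end, for the whole second after the job is handed in: The arm is held steady by the fingers (over 1 N) within 0.06 rad of its stop (joint over 1.44); the straightedge lies flat, untouched, both ends of its scale edge within 3.5 mm of the board's front edge, its middle within 30 mm of the board's middle (all of step 2 and velocity of joint spring_arm below 0.1 rad/s and x of ruler_end_a in the frame of board between -0.0785 and -0.07 m and x of ruler_end_b in the frame of board between -0.0785 and -0.07 m and y of ruler in the frame of board between -0.03 and 0.03 m and height (world z) of ruler below 0.004 m and angle between ruler's own z axis and vertical below 0.04 rad and contact force between the fingers and ruler below 0.2 N and linear speed of ruler below 0.02 m/s); the arm keeps its last pose, push and grip.
It fails at once if another thing on the bench was moved by more than 30 mm (distance of any of pencil_box, beaker, cup, slide_box, brass_mass, pencil from where it was at the start of the episode above 0.03 m).
It also fails if it takes over 64 s, if anything falls off the work surface, if the arm or the gripper's body presses on something with over 40 N, if the wrist force passes 120 N, or if a joint passes its speed limit or range.

### The arm

A 6-joint arm with a two-finger parallel gripper is mounted at the origin on the work surface. World frame = base frame: x ahead of the robot, y to its left, z up, the work surface at z = 0. Lengths are in mm, angles in rad, forces in N, time in s.
With the tool pointing down it reaches from about 350 to 975 mm from the base axis. Payload 7.1 kg.
Tool frame: the origin (TCP) lies at the very end of the fingers, on their centre line; the grasp point (between the pads) lies 19 mm behind it (ctrl.grasp_offset is the distance from the TCP to the grasp point, in mm); z points along the fingers, y is the line along which they close (so a half turn about z gives the same grasp; the last joint's range is limited). The gripper opens to 88 mm and grips with 3 to 60 N. Pads are 20 mm wide; open, the fingers measure 115 mm over their backs; the gripper's body (75 mm by 178 mm) begins 61 mm behind the grasp point.
Start: joints at [1.105, 0.423, 1.63, -0, 1.089, -0.019], TCP at [270.019, 563.644, 222.675] pointing down, gripper open.
Joint ranges: [-3, 3], [-0.9, 2.11], [0.09, 2.58], [-1.31, 4.45], [0.11, 2.69], [-2.54, 2.54]. Speed limits (rad/s): [2.39, 2.39, 3.01, 3.14, 3.14, 3.14].

### API

Orientations are given as a rotation vector (axis times angle).
In Python, from workcell import ctrl, viewer, ticket, models gives the robot as it stands.
- The arm moves only by the tool play_rows, never from a script. Its arguments are lists of equal length, an entry for each row: "dp": the shift along the world's x, y, z in mm, a list of three; "yaw": the turn about the world's z in degrees. In form: {"dp": [[tx, ty, tz], ...], "yaw": [yaw, ...]}. A call has 1 to 8 rows; each row shifts and turns the commanded pose from where the row before left it; what a row does not reach is not made up. A row lasts 1/12 s, in which the tool goes at most 41.7 mm and 7.16 degrees, less where a joint would pass 70% of its speed; a pose out of reach is approached as far as the arm can. A call is refused whole if a number of a shift passes 41.7 or a number of a turn 7.16, either way. A call with a gripper value outside its range is refused whole. "gripper" is the closure, from 0 (fully open) to 1 (shut), set as the call begins (left out, the last holds). The fingers move at their own pace and stop on an object; the grip force is fixed at half the most. Time passes only in rows, so rows that do not move let the fingers close. It gives the time, the measured TCP pose, the force, the opening and the grip force at its end, in the units of the state.
- ctrl.get_obs(): the state, without advancing time (a new reading comes with each control period).
- viewer.get_image(name): name is "scene" or "top" or "wrist"; returns a dict with "pixels" (384x512x3 uint8, red, green, blue), "range_z" (384x512 float32, mm along the optical axis (not along the pixel's ray), 0 where there is no reading), "fx", "fy", "cx", "cy" (pixels), "T" (4x4, takes a point from camera to world coordinates); the wrist camera has in their place "hand_eye" (4x4, takes a point from camera to tool coordinates, whose origin is the TCP and whose axes are the flange's). Camera axes: x right, y up, looking along -z (the intrinsics and any distortion apply to the point x, -y, -z); pixel columns grow to the right and rows downward; lengths in mm; the calibration is good to about 2 mm. The wrist camera is an equidistant fisheye: a pixel r from the principal point sees the ray r / f radians off the axis. A picture is of the moment at which its call begins: read the wrist's pose just before it.
- ticket.close_job(): hands the job in; it is judged then, once.
Trained networks look in a picture, given as the dict that the camera call returned (one of the last four; its "shot" number tells which), for a name from the list of things; names that differ only in an ending like _2 or _b are one class to them, and where a whole thing is asked for, a point or a joint stands for the part that bears it (a point fixed in the world has none). Each returns a list of dicts, best first, with "conf" (0 to 1); they miss things now and then, are a little off and sometimes report something else, mostly with a low value. They report only what shows in the picture. A call takes as long as a camera call.
- models.look_for(picture, name): "bbox" ([centre column, centre row, width, height] in pixels, round what is visible of it).
- models.landmark_of(picture, name): "location" ([column, row] in pixels: a listed point, or the origin of a listed thing).
The state is a dict: "t": time; "qpos": joint angles; "qvel": joint speeds; "joint_torque": joint torques, N m; "ee_pos": TCP position; "orientation": TCP orientation; "ft_force": force on the tool from outside, world axes, zero at the start; "moment": the same for the moment, N m; "width": finger opening in mm; "grasp_force": force on a finger pad.
Only numpy, scipy, OpenCV 4.12 (cv2) and the standard library are available. Lean on these libraries where they do the work, as an engineer would, in place of code of your own. Each camera call takes 0.05 s, during which the arm holds its last target. There are 200 camera calls.

## Working session

There is one attempt and no reset: what is moved stays moved. The work goes in short steps, Python scripts to look and compute and a tool call to move; the robot and the scene stay as the last step left them, time stands still between calls to the robot, and variables do not carry over. Pictures are saved under pics/ and viewed, at most 10 in all, crops included, and the job is handed in when it is done.

Besides the shell and the picture viewer there is one more tool, called after "Call:" as name(argument=value, ...) on one line, values as JSON. play_rows: Moves the arm, as the interface text tells. Its arguments: {"type":"object","properties":{"dp":{"type":"array"},"yaw":{"type":"array"},"gripper":{"type":"number"}},"required":["dp","yaw"]}

```bash
mkdir -p pics; ls; cat > h.py <<'E'
import numpy as np, cv2
from workcell import ctrl, viewer, ticket, models
def world(im,mask=None):
    z=im["range_z"]; v,u=np.mgrid[0:z.shape[0],0:z.shape[1]]
    P=np.stack([(u-im["cx"])/im["fx"]*z,-(v-im["cy"])/im["fy"]*z,-z,np.ones_like(z)],-1)
    W=(P@np.array(im["T"]).T)[...,:3]; W[z<=0]=np.nan; return W
def save(im,n): cv2.imwrite(f"pics/{n}.png",np.ascontiguousarray(im["pixels"][...,::-1]))
E
python3 - <<'E'
from h import *
np.set_printoptions(precision=1,suppress=True)
im=viewer.get_image("top"); save(im,"top0"); W=world(im)
np.savez("top0.npz",W=W,px=im["pixels"])
o=ctrl.get_obs(); print(o)
for n in ["front_edge","pivot","post","ruler","ruler_end_a","ruler_end_b","board","pencil_box","beaker","cup","slide_box","brass_mass","pencil"]:
    for d in models.landmark_of(im,n)[:2]:
        c,r=d["location"]; print(n,round(d["conf"],2),int(c),int(r),W[int(np.clip(r,0,383)),int(np.clip(c,0,511))])
E
```

```text
pics
{'t': 0.05, 'qpos': array([ 1.1,  0.4,  1.6,  0. ,  1.1, -0. ]), 'qvel': array([-0., -0., -0.,  0.,  0., -0.]), 'joint_torque': array([  0. , -54.6, -27.5,   0.1,   0. ,  -0. ]), 'ee_pos': array([269.8, 563.2, 221.9]), 'orientation': array([-0.7, -3.1,  0. ]), 'ft_force': array([-0.6,  0. ,  0.3]), 'moment': array([-0.,  0.,  0.]), 'grasp_force': 0.0, 'width': 87.78276641732371}
front_edge 0.85 260 208 [509.   15.9  -1.1]
pivot 0.67 270 163 [611.6  -2.8  52.9]
post 0.74 236 159 [615.3  72.3  87.1]
ruler_end_a 0.86 128 154 [627.6 330.4  -2.1]
ruler_end_a 0.58 123 255 [390.1 334.2  -2.2]
ruler_end_b 0.86 128 154 [627.6 330.4  -2.1]
ruler_end_b 0.58 123 255 [390.1 334.2  -2.2]
board 0.82 264 174 [588.3   9.3  22.3]
beaker 0.75 224 89 [787.2 108.7   4. ]
beaker 0.75 265 177 [581.8   6.5  13.5]
cup 0.73 311 94 [781.4 -96.9   6.7]
slide_box 0.61 328 281 [ 348.7 -142.1   40.5]
slide_box 0.55 391 118 [ 726.1 -281.1   28.9]
brass_mass 0.55 326 280 [ 347.8 -140.4   23.6]
brass_mass 0.39 191 276 [346.6 172.3   7.6]
pencil 0.57 189 276 [346.3 177.1   6.4]
```

View pics/top0.png

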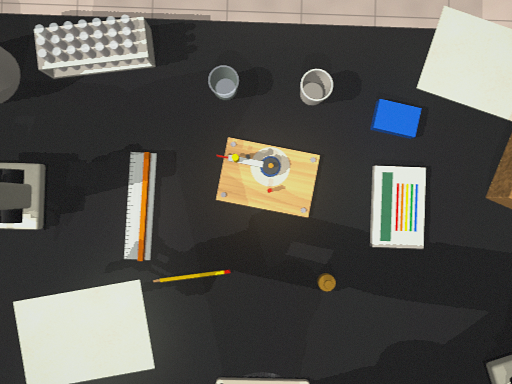

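The picture shows the ruler left of the board, with the rib at column ~143 from row 153 to 260 and the scale edge on its left side (~127). The board's front edge runs from (217,201) to (308,216). The post is at (236,157), and the pencil (155-230, 275) and brass mass (327,283) lie near the robot.

```bash
python3 - <<'E'
from h import *
np.set_printoptions(precision=2,suppress=True)
d=np.load("top0.npz"); W=d["W"]; hsv=cv2.cvtColor(d["px"],cv2.COLOR_RGB2HSV).astype(int)
H,S,V=hsv[...,0],hsv[...,1],hsv[...,2]; r,c=np.mgrid[0:384,0:512]
m=(abs(r-206)<60)&(abs(c-140)<25)&(H>3)&(H<20)&(S>150)&(V>120)
p=W[m]; z0=np.nanmedian(p[:,2]); print("rib n",m.sum(),z0)
p=p[abs(p[:,2]-26)<8]; (cx,cy),(w,h),a=cv2.minAreaRect(p[:,:2].astype(np.float32))
print("rib rect",cx,cy,w,h,a,"med",np.median(p[:,:2],0)); vx,vy,_,_=cv2.fitLine(p[:,:2].astype(np.float32),2,0,.01,.01).ravel(); print("rib dir deg",np.degrees(np.arctan2(vy,vx)))
m=(abs(r-176)<50)&(abs(c-268)<65)&(H>8)&(H<25)&(S>60)&(V>120)
p=W[m]; print("bd n",m.sum(),np.nanmedian(p[:,2])); m&=abs(W[...,2]-12)<7
k=cv2.morphologyEx(m.astype(np.uint8),cv2.MORPH_OPEN,np.ones((3,3))); p=W[k>0][:,:2].astype(np.float32)
print("board rect",cv2.minAreaRect(p),cv2.boxPoints(cv2.minAreaRect(p)))
m=(abs(r-206)<60)&(abs(c-140)<25)&(V>120)&(W[...,2]<14); p=W[m][:,:2].astype(np.float32); print("ruler",cv2.minAreaRect(p))
print("bench z",np.nanmedian(W[220:260,300:320,2]),np.nanmedian(W[220:250,170:200,2]))
E
```

```text
rib n 557 25.60805947609981
rib rect 506.9678955078125 283.9382019042969 13.289022445678711 248.390869140625 88.21711730957031 med [506.92 283.8 ]
rib dir deg -1.5728558
bd n 4029 11.913138075922234
board rect ((582.476806640625, -0.31510162353515625), (218.8802947998047, 149.4392852783203), 80.59230041503906) [[ 490.87  -96.07]
 [ 638.3  -120.5 ]
 [ 674.08   95.44]
 [ 526.65  119.87]]
ruler ((505.4490966796875, 298.174072265625), (64.44454956054688, 253.128173828125), 88.37029266357422)
bench z -0.049187269822255075 -0.45408314726171284
```

Call:
play_rows(dp=[[25, -30, 0], [25, -30, 0], [25, -30, 0], [25, -30, 0], [25, -30, 0], [25, -30, 0], [25, -30, 0], [25, -30, 0]], yaw=[3, 3, 3, 3, 3, 3, 3, 3])

```text
t: 1.37
ee_pos: [471.0, 322.1, 222.9]
orientation: [0.04, 3.141, 0.0]
ft_force: [0.4, 1.4, 0.4]
width: 87.7
grasp_force: 0.0
```

Call:
play_rows(dp=[[18, -19, -10], [18, -19, -20], [0, 0, -40], [0, 0, -40], [0, 0, -20], [0, 0, 0]], yaw=[0, 0, 0, 0, 0, 0])

```text
t: 1.87
ee_pos: [503.2, 283.7, 88.2]
orientation: [-0.045, -3.134, 0.006]
ft_force: [-0.8, -0.4, -0.6]
width: 87.6
grasp_force: 0.0
```

```bash
python3 - <<'E'
from h import *
np.set_printoptions(precision=2,suppress=True)
o=ctrl.get_obs(); print(o["ee_pos"],o["orientation"])
im=viewer.get_image("wrist"); save(im,"w1"); print(im["fx"],im["cx"],im["cy"],np.array(im["hand_eye"]))
E
```

```text
[503.18 283.71  88.16] [-0.04 -3.13  0.01]
297.3186396354542 254.05553532481053 193.58307629344952 [[   0.      0.97    0.24   65.28]
 [   1.     -0.     -0.      0.71]
 [   0.      0.24   -0.97 -161.87]
 [   0.      0.      0.      1.  ]]
```

View pics/w1.png

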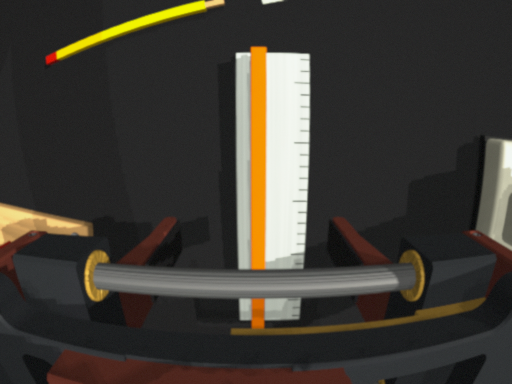

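The rib (col ~258) runs midway between the fingers and parallel to them, with the scale edge on the right. I'm going down to grip.

Call:
play_rows(dp=[[2, 0, -30], [1, 0, -30], [0, 0, -15], [0, 0, -4], [0, 0, 0], [0, 0, 0]], yaw=[0, 0, 0, 0, 0, 0])

```text
t: 2.42
ee_pos: [510.3, 286.5, 15.5]
orientation: [0.043, 3.139, 0.002]
ft_force: [0.4, 0.0, 1.2]
width: 87.9
grasp_force: 0.0
```

Call:
play_rows(dp=[[-2, -1, -5], [0, 0, 0], [0, 0, 0]], yaw=[0, 0, 0])

```text
t: 2.67
ee_pos: [507.2, 284.8, 9.5]
orientation: [0.044, 3.14, 0.001]
ft_force: [-0.3, 0.3, 0.8]
width: 88.1
grasp_force: 0.0
```

Call:
play_rows(dp=[[0, 0, 0], [0, 0, 0], [0, 0, 0], [0, 0, 0], [0, 0, 0], [0, 0, 0], [0, 0, 0], [0, 0, 0]], yaw=[0, 0, 0, 0, 0, 0, 0, 0], gripper=1)

```text
t: 3.33
ee_pos: [507.0, 284.6, 8.6]
orientation: [-0.044, -3.141, 0.0]
ft_force: [0.8, -0.7, 0.4]
width: 38.2
grasp_force: 0.0
```

Call:
play_rows(dp=[[0, 0, 0], [0, 0, 0], [0, 0, 0], [0, 0, 0], [0, 0, 0], [0, 0, 0], [0, 0, 0]], yaw=[0, 0, 0, 0, 0, 0, 0])

```text
t: 3.92
ee_pos: [507.1, 284.7, 8.7]
orientation: [0.044, 3.141, 0.0]
ft_force: [-0.0, 0.8, 0.4]
width: 12.2
grasp_force: 30.0
```

Call:
play_rows(dp=[[0, 0, 10], [0, 0, 25], [0, 0, 35], [0, 0, 30], [0, -19, 0], [0, -19, 0], [0, -19, 0], [0, -19, 0]], yaw=[0, 0, 0, 0, -7, -7, -7, -7])

```text
t: 4.58
ee_pos: [506.8, 207.9, 109.6]
orientation: [0.811, 3.035, 0.0]
ft_force: [0.3, 0.4, -2.4]
width: 11.8
grasp_force: 30.0
```

Call:
play_rows(dp=[[-6, -19, 0], [-6, -19, 0], [-6, -19, 0], [-6, -19, 0], [-6, -19, 0], [-6, -19, 0], [-6, -19, 0], [-6, -19, 0]], yaw=[-7, -7, -7, -7, -7, -7, -7, -7])

```text
t: 5.25
ee_pos: [458.5, 55.7, 109.2]
orientation: [2.141, 2.299, -0.0]
ft_force: [0.8, -0.7, -1.4]
width: 11.8
grasp_force: 30.0
```

Call:
play_rows(dp=[[0, -18, 0], [0, -18, 0], [0, 0, 0], [0, 0, 0], [0, 0, 0]], yaw=[-7, -6.8, 0, 0, 0])

```text
t: 5.67
ee_pos: [459.0, 21.0, 109.0]
orientation: [2.394, 2.035, 0.0]
ft_force: [-0.7, 1.0, -1.4]
width: 11.8
grasp_force: 30.0
```

```bash
python3 - <<'E'
from h import *
np.set_printoptions(precision=3,suppress=True)
o=ctrl.get_obs(); print(o["ee_pos"],o["orientation"],o["width"])
im=viewer.get_image("wrist"); save(im,"w2")
E
```

```text
[459.041  20.955 108.97 ] [2.394 2.035 0.   ] 11.76641105090751
```

View pics/w2.png

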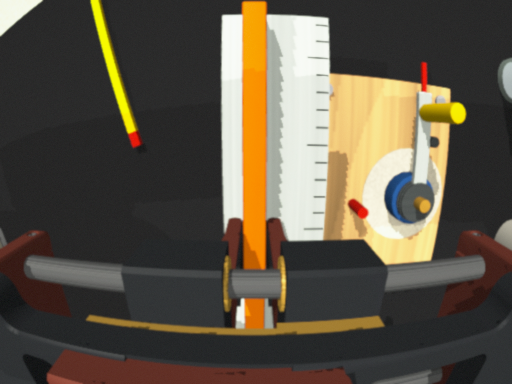

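The ruler is held, parallel to the board, with its scale edge (col ~328) next to the front edge. I'm lowering it behind the edge.

Call:
play_rows(dp=[[0, 0, -35], [0, 0, -35], [0, 0, -20], [0, 0, -7], [0, 0, -2], [0, 0, 0], [0, 0, 0]], yaw=[0, 0, 0, 0, 0, 0, 0])

```text
t: 6.3
ee_pos: [460.0, 21.0, 10.6]
orientation: [2.394, 2.032, 0.002]
ft_force: [0.3, -0.6, -0.8]
width: 11.9
grasp_force: 30.0
```

Call:
play_rows(dp=[[2, -0.3, 0], [2, -0.3, 0], [1, -0.2, 0], [0, 0, 0], [0, 0, 0]], yaw=[0, 0, 0, 0, 0])

```text
t: 6.72
ee_pos: [464.3, 19.8, 10.0]
orientation: [2.396, 2.032, 0.001]
ft_force: [-0.3, -0.4, -1.3]
width: 11.5
grasp_force: 30.0
```

Call:
play_rows(dp=[[1, -0.2, 0], [1, -0.2, 0], [0, 0, 0], [0, 0, 0]], yaw=[0, 0, 0, 0])

```text
t: 7.05
ee_pos: [464.2, 19.5, 9.4]
orientation: [-2.394, -2.03, 0.004]
ft_force: [-5.9, 1.7, 1.6]
width: 12.2
grasp_force: 30.0
```

Call:
play_rows(dp=[[1, -0.2, -0.5], [0, 0, -0.5], [0, 0, 0], [0, 0, 0]], yaw=[0, 0, 0, 0])

```text
t: 7.38
ee_pos: [464.2, 19.4, 8.6]
orientation: [-2.393, -2.03, 0.006]
ft_force: [-9.7, 2.8, 7.6]
width: 11.8
grasp_force: 30.0
```

```bash
python3 - <<'E'
from h import *
im=viewer.get_image("wrist"); a=im["pixels"][0:260,180:470]
cv2.imwrite("pics/w3.png",cv2.resize(np.ascontiguousarray(a[...,::-1]),None,fx=2.2,fy=2.2,interpolation=cv2.INTER_CUBIC))
E
```

```text
(no output)
```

View pics/w3.png

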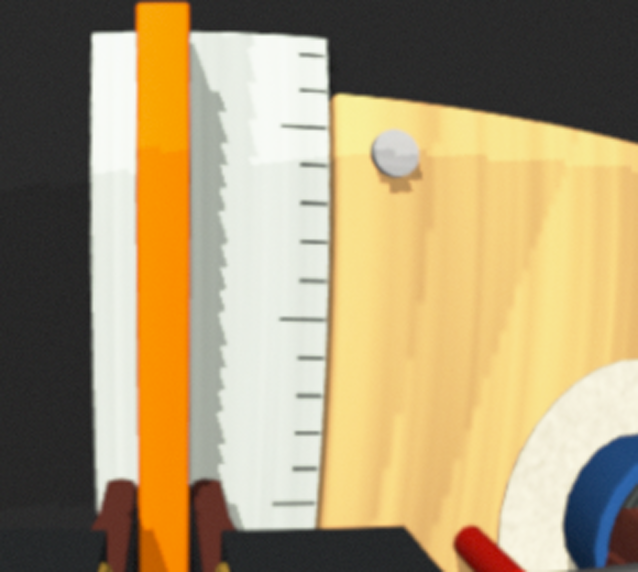

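The scale edge is flush along the board edge (enlarged col ~328) with no visible gap or wedge. I'm opening partway, since fully open the front finger would hit the board.

Call:
play_rows(dp=[[0, 0, 0], [0, 0, 0], [0, 0, 0], [0, 0, 0], [0, 0, 0], [0, 0, 0], [0, 0, 0]], yaw=[0, 0, 0, 0, 0, 0, 0], gripper=0.6)

```text
t: 8.02
ee_pos: [467.2, 19.2, 8.7]
orientation: [2.396, 2.032, 0.0]
ft_force: [1.2, 0.3, 0.9]
width: 34.8
grasp_force: 0.0
```

Call:
play_rows(dp=[[0, 0, 5], [0, 0, 15], [0, 0, 35], [0, 0, 40], [0, 0, 30], [0, 0, 0], [0, 0, 0]], yaw=[0, 0, 0, 0, 0, 0, 0])

```text
t: 8.6
ee_pos: [468.3, 19.3, 135.6]
orientation: [2.394, 2.03, 0.006]
ft_force: [-0.3, -0.6, -0.6]
width: 35.0
grasp_force: 0.0
```

```bash
python3 - <<'E'
from h import *
np.set_printoptions(precision=2,suppress=True)
im=viewer.get_image("wrist"); save(im,"w4"); im=viewer.get_image("scene"); save(im,"s4")
W=world(im)
a=cv2.imread("pics/w4.png"); b=cv2.imread("pics/s4.png"); cv2.imwrite("pics/c4.png",cv2.resize(np.hstack([a,b]),(800,300)))
for d in models.landmark_of(im,"post")[:1]:
    c,r=map(int,d["location"]); print(d,W[r,c])
hsv=cv2.cvtColor(im["pixels"],cv2.COLOR_RGB2HSV); H,S,V=[hsv[...,i].astype(int) for i in range(3)]
m=(H>22)&(H<34)&(S>150)&(V>100)&(W[...,2]>45)&(W[...,2]<95)&(abs(W[...,0]-615)<60)&(abs(W[...,1]-75)<60)
print(m.sum(),np.median(W[m],0),W[m].min(0),W[m].max(0))
E
```

```text
{'location': [263.6, 211.3], 'conf': 0.81} [615.84  85.95  52.03]
75 [620.8   81.75  73.28] [610.33  71.42  45.85] [625.74  86.24  90.71]
```

View pics/c4.png

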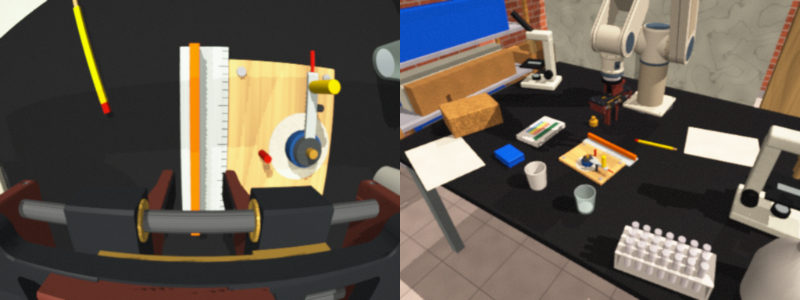

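The ruler lies flush against the board and the fingers are clear of it. Next I'll refine the post position from the top camera.

```bash
python3 - <<'E'
from h import *
np.set_printoptions(precision=2,suppress=True)
def post(W,px):
    hsv=cv2.cvtColor(px,cv2.COLOR_RGB2HSV); H,S,V=[hsv[...,i].astype(int) for i in range(3)]
    m=(S>120)&(V>80)&(H>18)&(H<36)&(W[...,2]>82)&(W[...,2]<94)&(abs(W[...,0]-617)<60)&(abs(W[...,1]-75)<60)
    print(m.sum(),W[m].mean(0),W[m].min(0),W[m].max(0))
d=np.load("top0.npz"); post(d["W"],d["px"])
im=viewer.get_image("top"); save(im,"top2"); post(world(im),im["pixels"])
E
```

```text
42 [619.62  74.12  87.87] [612.82  67.92  83.11] [626.16  81.14  90.65]
41 [619.78  74.22  87.87] [612.8   67.88  83.73] [626.01  81.14  90.9 ]
```

View pics/top2.png

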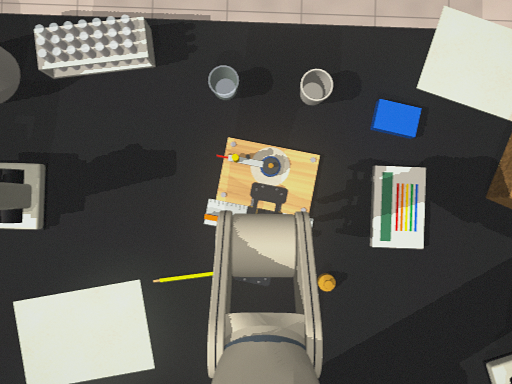

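The top view shows the post in place at (236,157) and both ends of the ruler sticking out past the board about equally. I'm moving over the post.

Call:
play_rows(dp=[[20, 8, 0], [35, 13, 0], [40, 14, 0], [35, 13, 0], [21, 7, 0], [0, 0, 0], [0, 0, 0], [0, 0, 0]], yaw=[0, 0, 0, 0, 0, 0, 0, 0], gripper=0.35)

```text
t: 9.47
ee_pos: [615.4, 73.7, 131.8]
orientation: [-2.394, -2.031, 0.005]
ft_force: [0.0, -0.0, 0.1]
width: 57.1
grasp_force: 0.0
```

Call:
play_rows(dp=[[0, 0, -15], [0, 0, -30], [0, 0, -25], [0, 0, -12], [0, 0, -4], [0, 0, 0], [0, 0, 0]], yaw=[0, 0, 0, 0, 0, 0, 0])

```text
t: 10.05
ee_pos: [617.6, 73.9, 48.5]
orientation: [2.396, 2.031, 0.001]
ft_force: [-0.4, -0.2, 0.2]
width: 57.0
grasp_force: 0.0
```

Call:
play_rows(dp=[[2, 0, 0], [0, 0, 0], [0, 0, 0], [0, 0, 0], [0, 0, 0], [0, 0, 0], [0, 0, 0], [0, 0, 0]], yaw=[0, 0, 0, 0, 0, 0, 0, 0], gripper=1)

```text
t: 10.72
ee_pos: [617.5, 74.3, 47.7]
orientation: [-2.394, -2.03, 0.004]
ft_force: [-7.1, 1.6, 6.3]
width: 15.3
grasp_force: 30.0
```

Call:
play_rows(dp=[[0, 0, 0], [0, 0, 0]], yaw=[0, 0])

```text
t: 10.88
ee_pos: [617.4, 74.3, 47.7]
orientation: [-2.394, -2.03, 0.004]
ft_force: [-6.0, 2.0, 6.7]
width: 15.8
grasp_force: 30.0
```

```bash
python3 - <<'E'
from h import *
np.set_printoptions(precision=2,suppress=True)
o=ctrl.get_obs(); e=o["ee_pos"]; print(e,o["ft_force"],o["width"],o["grasp_force"])
# arc about pivot; arm direction at rest = board +y (80.59 deg)
th=np.linspace(0,1.5,17); a=np.radians(80.59)+th
p=e[:2]+80*np.c_[np.cos(a)-np.cos(a[0]),np.sin(a)-np.sin(a[0])]
print("pivot",e[:2]-80*np.array([np.cos(a[0]),np.sin(a[0])]),"dyaw",np.degrees(th[1])); print(np.diff(p,axis=0)); print(p[-1])
E
```

```text
[617.43  74.31  47.65] [-6.04  2.04  6.72] 15.794757011159417 29.999618232250214
pivot [604.35  -4.62] dyaw 5.371479329351468
[[-7.45  0.88]
 [-7.5   0.18]
 [-7.48 -0.53]
 [-7.4  -1.22]
 [-7.25 -1.91]
 [-7.04 -2.58]
 [-6.77 -3.23]
 [-6.43 -3.85]
 [-6.05 -4.43]
 [-5.6  -4.98]
 [-5.11 -5.48]
 [-4.58 -5.94]
 [-4.   -6.34]
 [-3.39 -6.69]
 [-2.75 -6.97]
 [-2.09 -7.2 ]]
[526.55  14.01]
```

Call:
play_rows(dp=[[-9, 1, 0.5], [-7.5, 0.2, 0.5], [-7.5, -0.5, 0], [-7.4, -1.2, 0], [-7.2, -1.9, 0], [-7, -2.6, 0], [-6.8, -3.2, 0], [-6.4, -3.9, 0]], yaw=[5.4, 5.4, 5.4, 5.4, 5.4, 5.4, 5.4, 5.4])

```text
t: 11.55
ee_pos: [560.9, 62.0, 47.9]
orientation: [1.472, 2.774, 0.001]
ft_force: [5.8, 0.5, -12.4]
width: 15.4
grasp_force: 30.0
```

Call:
play_rows(dp=[[0, 0, 0], [0, 0, 0]], yaw=[0, 0])

```text
t: 11.72
ee_pos: [560.9, 62.0, 47.9]
orientation: [1.48, 2.77, 0.001]
ft_force: [4.6, 2.2, -11.9]
width: 15.5
grasp_force: 30.0
```

Call:
play_rows(dp=[[-6, -4.4, -0.6], [-5.6, -5, 0], [-5.1, -5.5, 0], [-4.6, -5.9, 0], [-4, -6.3, 0], [-3.4, -6.7, 0], [-2.8, -7, 0], [0, 0, 0]], yaw=[5.4, 5.4, 5.4, 5.4, 5.4, 5.4, 5.4, 0])

```text
t: 12.38
ee_pos: [530.2, 21.0, 47.8]
orientation: [0.496, 3.1, 0.002]
ft_force: [5.9, 6.5, -10.7]
width: 15.4
grasp_force: 30.0
```

Call:
play_rows(dp=[[-1, -4, 0], [-1, -3.5, 0], [0, 0, 0], [0, 0, 0]], yaw=[3, 2.4, 0, 0])

```text
t: 12.72
ee_pos: [528.7, 15.2, 47.8]
orientation: [0.358, 3.118, 0.004]
ft_force: [6.6, 11.7, -9.9]
width: 16.1
grasp_force: 30.0
```

Call:
play_rows(dp=[[-0.4, -1.5, 0], [0, 0, 0], [0, 0, 0]], yaw=[0, 0, 0])

```text
t: 12.97
ee_pos: [528.6, 14.9, 47.8]
orientation: [0.359, 3.118, 0.006]
ft_force: [7.2, 19.6, -11.0]
width: 15.4
grasp_force: 30.0
```

Call:
play_rows(dp=[[-0.4, -1.5, 0], [0, 0, 0], [0, 0, 0]], yaw=[0, 0, 0])

```text
t: 13.22
ee_pos: [528.5, 14.6, 47.9]
orientation: [0.359, 3.117, 0.008]
ft_force: [7.9, 27.6, -11.9]
width: 15.3
grasp_force: 30.0
```

```bash
python3 - <<'E'
from h import *
np.set_printoptions(precision=2,suppress=True)
o=ctrl.get_obs(); e=o["ee_pos"]; d=e[:2]-[604.35,-4.62]
print(e,o["ft_force"],o["qvel"],"r",np.hypot(*d),"joint",np.arctan2(d[1],d[0])-np.radians(80.59))
im=viewer.get_image("wrist"); a=viewer.get_image("scene")
b=cv2.resize(a["pixels"][150:250,180:320],(512,384)); cv2.imwrite("pics/c5.png",cv2.resize(np.hstack([im["pixels"],b])[...,::-1],(800,300)))
E
```

```text
[528.54  14.56  47.86] [  7.94  27.64 -11.9 ] [ 0.  0. -0. -0. -0.  0.] r 78.19481548369328 joint 1.4871824970515188
```

View pics/c5.png

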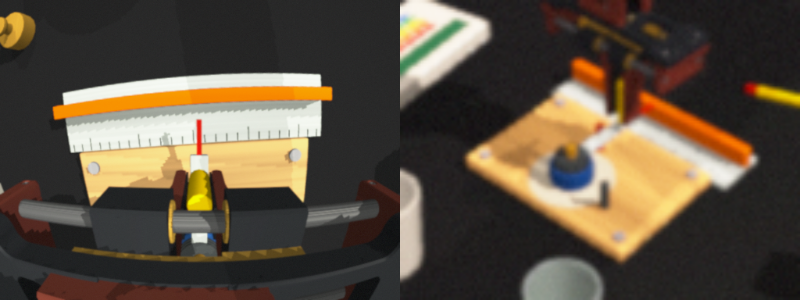

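The force rose from 12 to 28 N while the tool moved only 0.6 mm, so the arm is on the stop. The pointer lies over the scale and the ruler is still flush. I'm handing it in.

Call:
play_rows(dp=[[0, 0.5, 0], [0, 0, 0], [0, 0, 0], [0, 0, 0], [0, 0, 0], [0, 0, 0]], yaw=[0, 0, 0, 0, 0, 0])

```text
t: 13.82
ee_pos: [528.6, 14.7, 47.9]
orientation: [0.359, 3.117, 0.007]
ft_force: [9.0, 24.7, -11.2]
width: 15.9
grasp_force: 30.0
```

```bash
python3 -c "
from h import *
print(ctrl.get_obs()['ft_force'],ticket.close_job())"
```

```text
the job is handed in; nothing more can be done
[  8.98178483  24.7198059  -11.15949226] None
```

I handed the job in at about 14 s, with the straightedge flush and centred on the board's front edge and the spring arm gripped by its post against the red stop; no pass/fail verdict came back.

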